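# Put the paint markers away flat in their colour trays

### The arm

A 7-joint arm with a two-finger parallel gripper is mounted at the origin on the work surface. World frame = base frame: x ahead of the robot, y to its left, z up, the work surface at z = 0. Lengths are in mm, angles in rad, forces in N, time in s.
With the tool pointing down it reaches from about 400 to 875 mm from the base axis. Payload 4.4 kg.
Tool frame: the origin (TCP) lies on the centre line of the jaws, within the pads' length; the fingertips stand 22 mm ahead of it and the grasp point (between the pads) lies 3 mm ahead of it; z points along the fingers, y is the direction in which the jaws open and shut (so a half turn about z gives the same grasp; the last joint's range is limited). The gripper opens to 85 mm and grips with 20 to 120 N. Pads are 22 mm wide; open, the fingers measure 114 mm over their backs; the gripper's body (76 mm by 85 mm) begins 54 mm behind the grasp point. The pads swing forward as they close: fully open they stand 13 mm farther back than shut.
Start: joints at [-1.19, 0.628, 0.038, 1.517, -0.027, 0.996, -0.02], TCP at [280.833, 586.217, 253.313] pointing down, gripper open.
Joint ranges: [-3.06, 3.06], [-0.37, 2.12], [-1.25, 1.32], [0.18, 2.47], [-1.1, 4.24], [0.23, 1.98], [-2.94, 2.94]. Speed limits (rad/s): [2.57, 2.57, 3.14, 3.14, 3.14, 3.14, 3.14].

### API

Orientations are given as [roll, pitch, yaw] about the fixed x, y, z axes, in that order (R = Rz(yaw) Ry(pitch) Rx(roll)).
In Python, from cell import ctrl gives the robot as it stands. The module is installed in compiled form; this text tells all that it offers.
- The arm moves only by the tool step_arm, never from a script. Its argument "commands" is a list of rows, each a list of 7 numbers: the shift along the tool's x, y, z in mm, then the turn, a rotation vector about the tool's x, y, z in degrees, then the closure in counts, from 0 (fully open) to 255 (shut). A call has 1 to 8 rows; each row is the pose to reach, as a shift and turn from the pose commanded when the call began, along the tool's axes at that moment; what a row does not reach only later rows make up. A row lasts 1/10 s, in which the tool goes at most 50 mm and 8.59 degrees, less where a joint would pass 70% of its speed; a pose out of reach is approached as far as the arm can. A call with a gripper value outside its range is refused whole. The fingers move at their own pace and stop on an object; the grip force is fixed at half the most. Time passes only in rows, so rows that repeat a pose let the fingers close. It gives the time, the measured TCP pose, the force and the opening at its end, in the units of the state.
- ctrl.read_state(): the state, without advancing time (a new reading comes with each control period).
- ctrl.get_image(name): name is "side" or "top"; returns the picture (400x640x3 uint8, red, green, blue); there is no depth.
- ctrl.camera_info(name): a dict with "vertical_fov" (degrees; the focal length in pixels is half the picture's height over the tangent of half this angle, whatever the lens; pixels are square), "cx", "cy" (the principal point, pixels), "rvec" (rotation vector, rad) and "tvec" (3), from world to camera coordinates, as OpenCV has them. Camera axes: x right, y down, z forward; pixel columns grow to the right and rows downward; lengths in mm; the calibration is good to about 2 mm. A picture is of the moment at which its call begins. camera_info takes no time and is no camera call.
- ctrl.finish_job(): hands the job in, once; it reports no verdict.
Trained networks look in the newest picture that a camera, given by its name, has taken for a name from the list of things; names that differ only in an ending like _2 or _b are one class to them, and where a whole thing is asked for, a point or a joint stands for the part that bears it (a point fixed in the world has none). Each returns a list of dicts, best first, with "p" (0 to 1); they miss things now and then, are a little off and sometimes report something else, mostly with a low value. They report only what shows in the picture. A call takes as long as a camera call. They do not tell look-alikes from the thing itself.
- ctrl.spot_in(thing, camera): "point" ([row, column] as shares, 0 to 1, of the picture: columns of its width, rows of its height, amid what is visible of it).
The state is a dict: "clock": time; "qpos": joint angles; "qd": joint speeds; "tau": joint torques, N m; "eef_pos": TCP position; "tool_rot": TCP orientation; "force": force on the tool from outside, world axes, zero at the start; "torque": the same for the moment, N m; "width": finger opening in mm.
Only numpy, scipy, OpenCV 4.12 (cv2) and the standard library are available. Lean on these libraries where they do the work, as an engineer would, in place of code of your own. Each camera call takes 0.05 s, during which the arm holds its last target. There are 200 camera calls.

### The job

Fabric paint markers must be stored lying down. Pull the red marker and the blue marker up out of the metal stand and lay each one flat on the floor of the tray of its own colour; set them down, do not drop them from a height. Leave the green marker standing in its tube, the stand upright where it is, and do not disturb the mug, the tape roll or the ink jar.

Things in the scene. Friction and masses are not known exactly. Their poses are not given: they have to be found in the camera images.
- stand: Loose metal stand, 0.8 kg: base plate 60 (x) by 175 (y) by 8 mm with three upright open tubes in a row along its y, at y = -55, 0, +55 mm; tubes 34 mm outside, 28 mm inside diameter, rim 93 mm and inner floor 12 mm above the bench. Origin at the centre of the underside, z up. Which marker is in which tube varies.
- red_marker: Round marker, 140 mm long, 30 g: the upper 55 mm is a red cap 20 mm in diameter, the rest a white barrel 18 mm in diameter with a red band near the foot. Origin at mid length; +z along its axis to the cap (foot at -70 mm, cap top at +70 mm). Starts loose in a tube of the stand, cap up, cap top 152 mm above the bench, 59 mm above the tube's rim.
- blue_marker: Round marker, 140 mm long, 30 g: the upper 55 mm is a blue cap 20 mm in diameter, the rest a white barrel 18 mm in diameter with a blue band near the foot. Origin at mid length; +z along its axis to the cap (foot at -70 mm, cap top at +70 mm). Starts loose in a tube of the stand, cap up, cap top 152 mm above the bench, 59 mm above the tube's rim.
- green_marker: Round marker, 140 mm long, 30 g: the upper 55 mm is a green cap 20 mm in diameter, the rest a white barrel 18 mm in diameter with a green band near the foot. Origin at mid length; +z along its axis to the cap (foot at -70 mm, cap top at +70 mm). Starts loose in a tube of the stand, cap up, cap top 152 mm above the bench, 59 mm above the tube's rim. It stays there.
- red_tray: Open flat red tray fixed to the bench, outside 210 mm (its x) by 130 mm (its y) by 28 mm high, walls and floor 4 mm thick. Origin at the centre of its underside, z up.
- blue_tray: Open flat blue tray fixed to the bench, outside 210 mm (its x) by 130 mm (its y) by 28 mm high, walls and floor 4 mm thick. Origin at the centre of its underside, z up.
- mug: White ceramic mug, 80 mm in diameter, 95 mm high, handle on its +y side. Origin at the centre of the underside. Bystander.
- tape: Flat-lying orange roll of tape, 90 mm outside diameter, 25 mm high. Origin at the centre of the underside. Bystander.
- jar: Small amber ink jar with a black cap, 52 mm in diameter, 55 mm high. Origin at the centre of the underside. Bystander.
Things that resemble listed ones, but are neither listed nor needed, are in the scene too. Leave any orange or purple look-alike of the red_marker alone.

How it is judged:
By the outcome, as a careful person would: the job done as asked, in the order asked, and still so for the second after the job is handed in, with the robot touching nothing.
It also fails if it takes over 64 s, if anything falls off the work surface, if the arm or the gripper's body presses on something with over 40 N, if the wrist force passes 120 N, or if a joint passes its speed limit or range.

## Working session

There is one attempt and no reset: what is moved stays moved. The work goes in short steps, Python scripts to look and compute and a tool call to move; the robot and the scene stay as the last step left them, time stands still between calls to the robot, and variables do not carry over. Pictures are saved under pics/ and viewed, and the job is handed in when it is done.

Besides the shell and the picture viewer there is one more tool, called after "Request:" by a JSON object that holds its "name" and its "arguments", one argument or row to a line. step_arm: Moves the arm, as the interface text tells. Its arguments: {"type":"object","properties":{"commands":{"type":"array"}},"required":["commands"]}

```bash
mkdir -p pics
cat > h.py <<'E'
import numpy as np, cv2
from cell import ctrl
from scipy.spatial.transform import Rotation as R
def cam(n):
    i=ctrl.camera_info(n); f=200/np.tan(np.radians(i["vertical_fov"])/2)
    K=np.array([[f,0,i["cx"]],[0,f,i["cy"]],[0,0,1]]); return K,R.from_rotvec(np.ravel(i["rvec"])).as_matrix(),np.ravel(i["tvec"])
def ray(n,u,v):
    K,r,t=cam(n); d=r.T@np.linalg.solve(K,[u,v,1]); return -r.T@t,d
def at_z(n,u,v,z):
    o,d=ray(n,u,v); return o+d*(z-o[2])/d[2]
def tri(a,b):
    (o1,d1),(o2,d2)=ray("side",*a),ray("top",*b)
    s=np.linalg.lstsq(np.c_[d1,-d2],o2-o1,rcond=None)[0]
    p,q=o1+s[0]*d1,o2+s[1]*d2; return (p+q)/2,np.linalg.norm(p-q)
def proj(n,p):
    K,r,t=cam(n); c=K@(r@np.array(p,float)+t); return c[:2]/c[2]
def save(n,f,crop=None,s=1):
    im=ctrl.get_image(n)[:,:,::-1]
    if crop: x0,y0,x1,y1=crop; im=im[y0:y1,x0:x1]
    cv2.imwrite("pics/"+f,cv2.resize(im,None,fx=s,fy=s,interpolation=cv2.INTER_CUBIC))
E
python3 - <<'E'
from h import *
save("side","s0.png");save("top","t0.png")
for n in("side","top"):
    o,d=ray(n,320,200);print(n,o.round(),d.round(2))
    for th in "red_marker blue_marker green_marker stand red_tray blue_tray mug tape jar".split():
        print(n,th,[(round(x["point"][1]*640),round(x["point"][0]*400),round(x["p"],2)) for x in ctrl.spot_in(th,n)[:5]])
print(ctrl.read_state())
E
```

```text
side [471. 515. 670.] [ 0.11 -0.66 -0.74]
side red_marker [(318, 154, 0.68), (373, 190, 0.66), (339, 172, 0.55)]
side blue_marker [(319, 210, 0.65)]
side green_marker [(328, 188, 0.65)]
side stand [(326, 229, 0.96)]
side red_tray [(327, 190, 0.68), (368, 134, 0.64)]
side blue_tray [(288, 362, 0.88)]
side mug [(216, 230, 0.57)]
side tape [(250, 196, 0.57)]
side jar [(411, 249, 0.87)]
top [ 390.    2. 1379.] [ 0.1  -0.01 -0.99]
top red_marker [(343, 196, 0.66), (370, 180, 0.57), (345, 232, 0.53)]
top blue_marker [(317, 197, 0.58), (300, 188, 0.53)]
top green_marker [(317, 192, 0.48)]
top stand [(322, 200, 0.73)]
top red_tray [(431, 221, 0.9)]
top blue_tray [(207, 194, 0.85)]
top mug [(299, 189, 0.67), (286, 119, 0.64), (316, 194, 0.34)]
top tape [(344, 119, 0.92)]
top jar [(300, 266, 0.62)]
{'clock': 1.0, 'qpos': array([-1.18981187,  0.62839689,  0.03851937,  1.51737386, -0.02700319,
        0.9963114 , -0.02001655]), 'qd': array([-0.00021815,  0.00102294, -0.00109249,  0.0012778 ,  0.00013707,
       -0.00069299,  0.00053199]), 'tau': array([-1.13331039e-04, -5.63287675e+01,  1.22606859e+00, -1.93785703e+01,
        1.09696761e-02,  1.71803684e-03, -1.31065772e-06]), 'eef_pos': array([280.83948872, 586.2257425 , 253.32417898]), 'tool_rot': array([ 3.14156394e+00, -2.87344303e-05,  2.69474983e+00]), 'force': array([-0.56396012, -0.94704492, -0.34931083]), 'torque': array([-0.02685313,  0.0022245 , -0.0136077 ]), 'width': 85.31886183574437}
```

```bash
ls -la pics
```

```text
total 696
drwxr-xr-x 2 agent agent   4096 Dec  5 19:14 .
drwxr-xr-x 3 agent agent   4096 Dec  5 19:14 ..
-rw-r--r-- 1 agent agent 395593 Dec  5 19:14 s0.png
-rw-r--r-- 1 agent agent 305826 Dec  5 19:14 t0.png
```

View pics/s0.png

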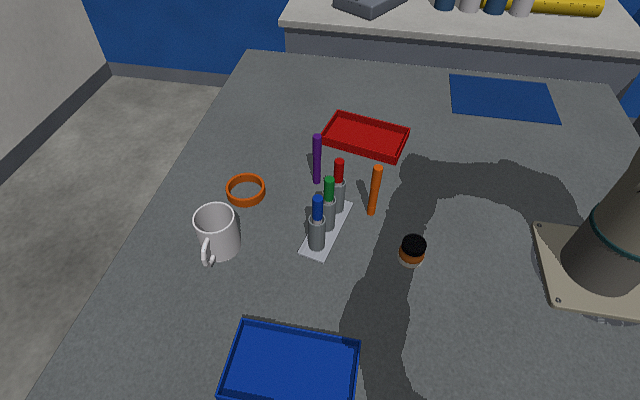

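View pics/t0.png

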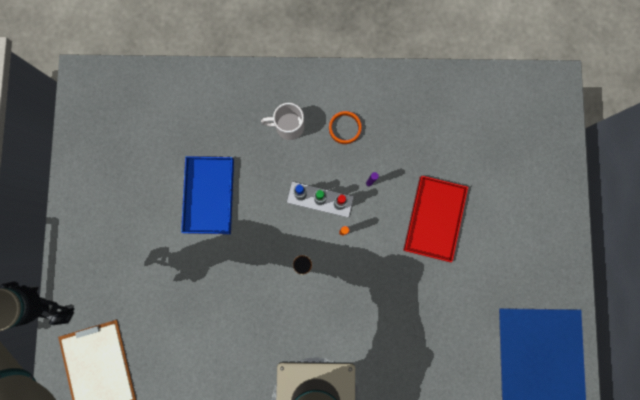

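Run:
```python
from h import *
im=ctrl.get_image("top"); 
cv2.imwrite("pics/t1.png",cv2.resize(im[150:280,270:400,::-1],None,fx=4.5,fy=4.5,interpolation=cv2.INTER_CUBIC))
cv2.imwrite("pics/s1.png",cv2.resize(ctrl.get_image("side")[110:280,240:440,::-1],None,fx=4,fy=3.5,interpolation=cv2.INTER_CUBIC))
hsv=cv2.cvtColor(im,cv2.COLOR_RGB2HSV)
def blob(lo,hi,box):
    m=cv2.inRange(hsv,lo,hi); z=np.zeros_like(m); x0,y0,x1,y1=box; z[y0:y1,x0:x1]=m[y0:y1,x0:x1]
    return z
for nm,lo,hi,b in [("blue",(100,120,40),(125,255,255),(285,178,310,205)),("green",(45,80,30),(90,255,255),(305,185,332,208)),("red",(0,150,60),(5,255,255),(332,188,355,212)),
   ("purple",(126,80,30),(160,255,255),(360,165,385,190)),("orange",(6,150,100),(20,255,255),(335,220,360,240))]:
    z=blob(lo,hi,b); ys,xs=np.nonzero(z); print(nm,len(xs),xs.mean(),ys.mean(),at_z("top",xs.mean(),ys.mean(),150 if nm in("red","green","blue") else 140).round(1))
for nm,lo,hi,b in [("bt",(100,120,30),(125,255,255),(170,145,245,245)),("rt",(0,150,60),(5,255,255),(395,165,480,270))]:
    z=blob(lo,hi,b); c=max(cv2.findContours(z,0,2)[0],key=cv2.contourArea); (cx,cy),wh,a=cv2.minAreaRect(c)
    bx=cv2.boxPoints(((cx,cy),wh,a)); print(nm,at_z("top",cx,cy,20).round(1),[at_z("top",*p,28).round().tolist()[:2] for p in bx])
K,r,t=cam("side")
for n,p in [("jar",(302,265)),("mug",(288,120))]: print(n,at_z("top",*p,55 if n=="jar" else 95).round())
```

```text
blue 64 299.0625 189.03125 [544.9  47.1 150. ]
green 71 319.71830985915494 194.3661971830986 [532.3  -4.1 150. ]
red 60 341.2 198.96666666666667 [521.5 -57.1 150. ]
purple 103 372.09708737864077 178.40776699029126 [ 575.2 -134.4  140. ]
orange 62 343.98387096774195 230.2258064516129 [445.2 -65.  140. ]
bt [542.  302.1  20. ] [[438.0, 368.0], [650.0, 368.0], [646.0, 232.0], [434.0, 234.0]]
rt [ 485.6 -320.6   20. ] [[396.0, -229.0], [603.0, -278.0], [575.0, -409.0], [369.0, -359.0]]
jar [357.  40.  55.]
mug [734.  81.  95.]
```

View pics/s1.png

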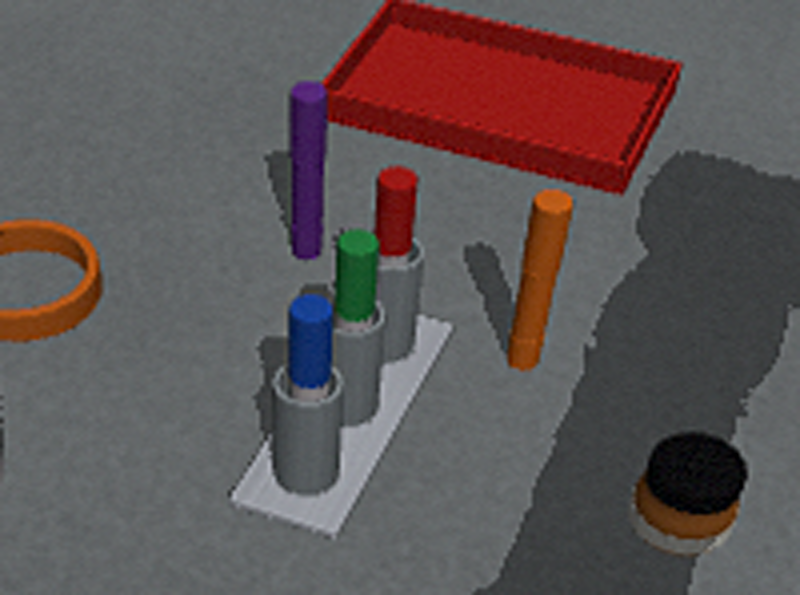

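View pics/t1.png

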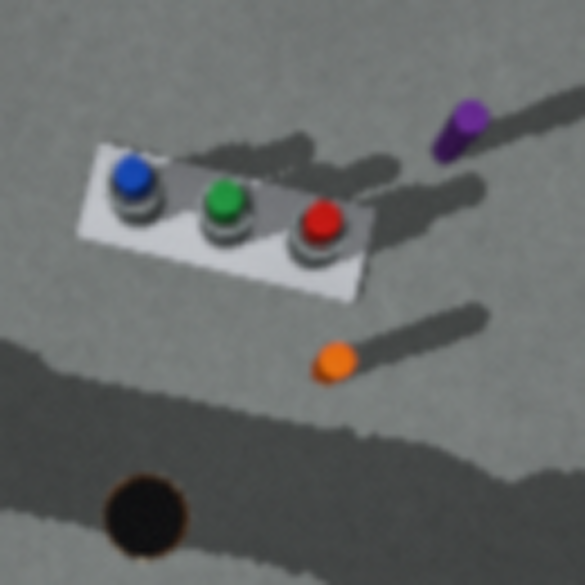

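Side view: blue (318,207), green (329,187) and red (339,165) caps stand in the stand. The look-alikes, purple (317,158) and orange (375,190), stand directly on the bench. In the top view the caps are blue (299,189), green (320,194) and red (341,199). The red marker is the red-capped, white-barrelled one in the tube, and the crop confirms it. The blue mat at the back is not a tray.

Plan: grip each cap with the tool leaning outward about 50°. Lift, spin 180°, and lay it flat with the tool leaning about 40°.

Request:
{"name": "step_arm", "arguments": {
  "commands": [
    [-471, -372, 0, 0, 0, -13, 120],
    [-471, -372, 0, 0, 0, -13, 120],
    [-471, -372, 0, 0, 0, -13, 120],
    [-471, -372, 0, 0, 0, -13, 120],
    [-471, -372, 0, 0, 0, -13, 120],
    [-471, -372, 0, 0, 0, -13, 120],
    [-471, -372, 0, 0, 0, -13, 120],
    [-471, -372, 0, 0, 0, -13, 120]
  ]
}}

```text
clock: 1.9
eef_pos: [457.5, 225.2, 253.6]
tool_rot: [3.141, 0.001, 2.922]
force: [1.3, 0.1, -0.1]
width: 44.9
```

```bash
python3 -c "
from h import *
s=ctrl.read_state();print(s['clock'],s['qpos'].tolist(),s['eef_pos'].tolist(),s['tool_rot'].tolist(),s['width'])"
```

```text
1.9 [-0.504843766475898, 0.4279251258516218, -0.010634104711996743, 1.9030185099661423, 0.006070213125002959, 0.8098386599974862, 0.8323265250837301] [457.5434612637378, 225.1938136942797, 253.62523901869554] [3.141016566154138, 0.0006128001092988722, 2.9218241538223304] 44.85853761424356
```

Request:
{"name": "step_arm", "arguments": {
  "commands": [
    [-125, -155, 0, 0, 50, 0, 120],
    [-125, -155, 0, 0, 50, 0, 120],
    [-125, -155, 0, 0, 50, 0, 120],
    [-125, -155, 0, 0, 50, 0, 120],
    [-125, -155, 0, 0, 50, 0, 120],
    [-125, -155, 0, 0, 50, 0, 120],
    [-125, -155, 0, 0, 50, 0, 120],
    [-125, -155, 0, 0, 50, 0, 120]
  ]
}}

```text
clock: 2.7
eef_pos: [544.9, 48.6, 252.3]
tool_rot: [3.142, -0.872, 2.922]
force: [-0.1, 0.8, 0.5]
width: 45.3
```

```bash
cat > kin.py <<'E'
from h import *
from scipy.optimize import least_squares
import json
s=ctrl.read_state()
D=[([-1.18981187,0.62839689,0.03851937,1.51737386,-0.02700319,0.9963114,-0.02001655],[280.839,586.226,253.324],[3.14156394,-2.87e-05,2.69474983]),
([-0.504843766,0.427925126,-0.010634105,1.90301851,0.00607021,0.80983866,0.83232652],[457.543,225.194,253.625],[3.1410166,0.0006128,2.9218242]),
(s['qpos'].tolist(),s['eef_pos'].tolist(),s['tool_rot'].tolist())]
def fk(q,p,sg):
    d,L1,L2,H,e,o1,o7=p
    r=R.from_euler('z',sg[0]*q[0]+o1); t=np.array([0,0,d])
    r=r*R.from_euler('y',q[1]); r=r*R.from_euler('z',sg[1]*q[2]); t=t+r.apply([e,0,L1])
    r=r*R.from_euler('y',q[3]); t=t+r.apply([-e,0,L2])
    r=r*R.from_euler('z',sg[2]*q[4])*R.from_euler('y',q[5]); t=t+r.apply([0,0,H]); r=r*R.from_euler('z',sg[3]*q[6]+o7); return t,r
def res(p,sg):
    o=[]
    for q,x,w in D:
        t,r=fk(q,p,sg); o+=list(t-x)+list(200*(r.inv()*R.from_euler('xyz',w)).as_rotvec())
    return np.array(o)
if __name__=="__main__":
    import itertools
    print(D[-1],s['clock']); best=[]
    for sg in itertools.product([1,-1],repeat=4):
        for o7 in (0,1.57,3.14,-1.57):
            f=least_squares(res,[340,430,430,250,0,0,o7],args=(sg,)); best.append((f.cost,sg,f.x.round(3).tolist()))
    best.sort(key=lambda b:b[0]); print(best[:4])
E
python3 kin.py
```

```text
([-0.0014518906222898641, 0.9637785886955916, -0.05984149711888225, 1.1323524262401783, -0.171250243576265, 1.891311958542411, 1.3123863489386143], [544.9364007016562, 48.59811433164201, 252.2959764069714], [3.1415695818080063, -0.8724194802278616, 2.921748530163233]) 2.7
[(np.float64(44.80526405624232), (-1, -1, -1, -1), [333.466, 558.409, 377.168, 328.389, 3.156, -0.047, 1.529]), (np.float64(44.805264056245406), (-1, -1, -1, -1), [333.466, 558.409, 377.168, 328.389, 3.156, -0.047, 1.529]), (np.float64(44.805264056261976), (-1, -1, -1, -1), [333.466, 558.409, 377.168, 328.389, 3.156, -0.047, 1.529]), (np.float64(44.80526405629908), (-1, -1, -1, -1), [333.466, 558.409, 377.168, 328.389, 3.156, -0.047, 1.529])]
```

Request:
{"name": "step_arm", "arguments": {
  "commands": [
    [-59, 0, 34, 0, 0, 0, 120],
    [-59, 0, 34, 0, 0, 0, 120],
    [-59, 0, 34, 0, 0, 0, 120]
  ]
}}

```text
clock: 3.0
eef_pos: [555.3, 46.3, 185.6]
tool_rot: [-3.14, -0.875, 2.922]
force: [-0.2, 1.4, 0.9]
width: 45.3
```

```bash
cat > look.py <<'E'
from h import *
import sys
n=sys.argv[1]; t=sys.argv[2]
s=ctrl.read_state(); p=s["eef_pos"]; r=R.from_euler('xyz',s["tool_rot"])
print("q",s["qpos"].round(2),"tcp",p.round(1),"f",s["force"].round(1),"w",round(s["width"],1),"t",s["clock"])
pts={"grasp":p+r.apply([0,0,12]),"tip":p+r.apply([0,0,22])}
for a in sys.argv[3:]: pts[a]=np.array(eval(a),float)
for c in ("side","top"):
    im=ctrl.get_image(c)[:,:,::-1].copy(); u,v=np.round(proj(c,pts[sys.argv[3]] if len(sys.argv)>3 else pts["grasp"])).astype(int)
    w,h=(60,50); x0=int(np.clip(u-w,0,640-2*w)); y0=int(np.clip(v-h,0,400-2*h))
    k=4; big=cv2.resize(im[y0:y0+2*h,x0:x0+2*w],None,fx=k,fy=k,interpolation=cv2.INTER_CUBIC)
    for nm,q in pts.items():
        a=proj(c,q); print(c,nm,a.round(1)); cv2.drawMarker(big,tuple(int(z) for z in ((a-[x0,y0]+.5)*k)),(255,0,255) if nm=="grasp" else (0,255,255),0,14,1)
    (b:=globals().setdefault("B",[])).append(big)
cv2.imwrite(f"pics/{n}.png",cv2.resize(np.vstack(B),None,fx=.75*float(t),fy=.75*float(t)))
E
python3 look.py l1 1 "[547.5,48,152]"
```

```text
q [ 0.    1.05 -0.06  1.12 -0.16  1.82  1.33] tcp [555.3  46.3 185.6] f [-0.2  1.4  0.9] w 45.3 t 3.0
side grasp [319.5 187.8]
side tip [323.5 191.6]
side [547.5,48,152] [318.6 197.7]
top grasp [298.2 187. ]
top tip [297.5 190.4]
top [547.5,48,152] [298.7 187.9]
```

View pics/l1.png

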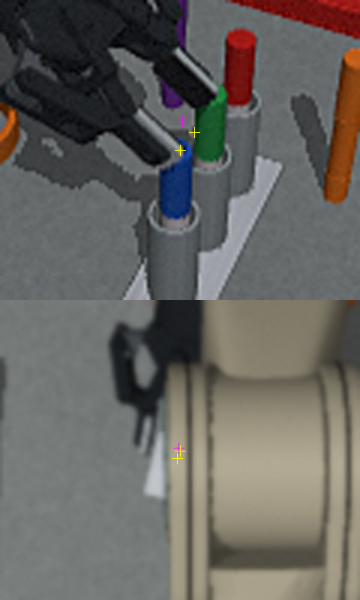

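Request:
{"name": "step_arm", "arguments": {
  "commands": [
    [-20, 0, 17, 0, 0, 0, 120],
    [-40, 0, 34, 0, 0, 0, 120],
    [-40, 0, 34, 0, 0, 0, 120],
    [-40, 0, 34, 0, 0, 0, 255],
    [-40, 0, 34, 0, 0, 0, 255],
    [-40, 0, 34, 0, 0, 0, 255],
    [-40, 0, 34, 0, 0, 0, 255]
  ]
}}

```text
clock: 3.8
eef_pos: [556.8, 46.1, 136.2]
tool_rot: [3.14, -0.871, 2.923]
force: [0.4, -0.2, 6.7]
width: 18.2
```

```bash
python3 look.py l2 1 "[547.5,48,152]"
```

```text
q [ 0.    1.11 -0.06  1.13 -0.16  1.75  1.34] tcp [556.8  46.1 136.2] f [ 0.4 -0.2  6.7] w 18.2 t 3.8
side grasp [318.3 206.4]
side tip [322.  209.9]
side [547.5,48,152] [318.6 197.7]
top grasp [299.  188.9]
top tip [298.4 192.2]
top [547.5,48,152] [298.7 187.9]
```

View pics/l2.png

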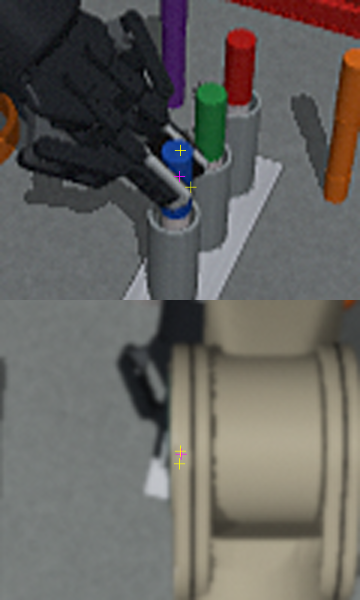

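Request:
{"name": "step_arm", "arguments": {
  "commands": [
    [15, 0, -13, 0, 0, 0, 255],
    [46, 0, -38, 0, 0, 0, 255],
    [84, 0, -71, 0, 0, 0, 255],
    [84, 0, -71, 0, 0, 0, 255],
    [84, 0, -71, 0, 0, 0, 255]
  ]
}}

```text
clock: 4.4
eef_pos: [557.5, 45.9, 246.1]
tool_rot: [3.14, -0.867, 2.923]
force: [-0.9, -0.0, -0.9]
width: 18.2
```

```bash
python3 look.py l3 1 "[547.5,48,210]"
```

```text
q [ 0.    0.99 -0.06  1.09 -0.17  1.91  1.31] tcp [557.5  45.9 246.1] f [-0.9 -0.  -0.9] w 18.2 t 4.4
side grasp [318.7 161.7]
side tip [322.9 165.9]
side [547.5,48,210] [319.1 174.4]
top grasp [297.4 182.6]
top tip [296.8 186.2]
top [547.5,48,210] [297.8 184.7]
```

View pics/l3.png

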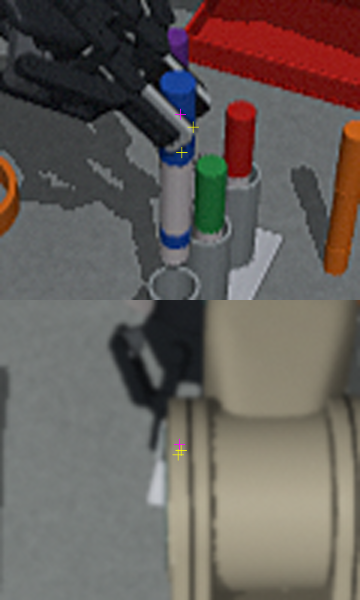

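Request:
{"name": "step_arm", "arguments": {
  "commands": [
    [30, 99, 20, 0, -50, 0, 255],
    [30, 99, 20, 0, -50, 0, 255],
    [30, 99, 20, 0, -50, 0, 255],
    [30, 99, 20, 0, -50, 0, 255],
    [30, 99, 20, 0, -50, 0, 255],
    [30, 99, 20, 0, -50, 0, 255],
    [30, 99, 20, 0, -50, 0, 255]
  ]
}}

```text
clock: 5.2
eef_pos: [539.9, 151.3, 253.5]
tool_rot: [-3.14, -0.004, 2.926]
force: [-1.0, 0.1, 0.3]
width: 18.0
```

Request:
{"name": "step_arm", "arguments": {
  "commands": [
    [-7, 156, 0, 0, 0, 68, 255],
    [-7, 156, 0, 0, 0, 68, 255],
    [-7, 156, 0, 0, 0, 68, 255],
    [-7, 156, 0, 0, 0, 68, 255],
    [-7, 156, 0, 0, 0, 68, 255],
    [-7, 156, 0, 0, 0, 68, 255],
    [-7, 156, 0, 0, 0, 68, 255],
    [-7, 156, 0, 0, 0, 68, 255]
  ]
}}

```text
clock: 6.0
eef_pos: [585.8, 300.4, 252.1]
tool_rot: [-3.137, 0.001, 1.729]
force: [-0.3, 0.8, -1.4]
width: 17.9
```

Request:
{"name": "step_arm", "arguments": {
  "commands": [
    [0, 0, 0, 0, 0, 68, 255],
    [0, 0, 0, 0, 0, 68, 255],
    [0, 0, 0, 0, 0, 68, 255],
    [0, 0, 0, 0, 0, 68, 255],
    [0, 0, 0, 0, 0, 68, 255],
    [0, 0, 0, 0, 0, 68, 255],
    [0, 0, 0, 0, 0, 68, 255],
    [0, 0, 0, 0, 0, 68, 255]
  ]
}}

```text
clock: 6.8
eef_pos: [585.7, 300.7, 252.2]
tool_rot: [-3.141, 0.004, 0.543]
force: [0.4, -0.4, -0.6]
width: 18.0
```

Request:
{"name": "step_arm", "arguments": {
  "commands": [
    [0, 0, 0, 0, 0, 31, 255],
    [0, 0, 0, 0, 0, 31, 255],
    [0, 0, 0, 0, 0, 31, 255],
    [0, 0, 0, 0, 0, 31, 255]
  ]
}}

```text
clock: 7.2
eef_pos: [585.7, 300.9, 252.1]
tool_rot: [3.14, 0.004, 0.003]
force: [0.2, -0.4, 0.4]
width: 18.0
```

```bash
python3 look.py l4 1
```

```text
q [-0.95  0.78  0.82  1.5  -0.6   1.13 -1.58] tcp [585.7 300.9 252.1] f [ 0.2 -0.4  0.4] w 18.0 t 7.2
side grasp [251.4 295.9]
side tip [252.4 299.9]
top grasp [187.9 165.2]
top tip [189. 166.]
```

View pics/l4.png

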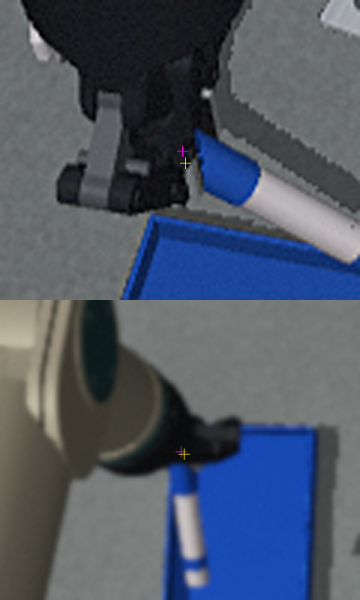

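Request:
{"name": "step_arm", "arguments": {
  "commands": [
    [-5, -1, 50, 0, -20, 0, 255],
    [-5, -1, 90, 0, -40, 0, 255],
    [-5, -1, 150, 0, -40, 0, 255],
    [-5, -1, 150, 0, -40, 0, 255],
    [-5, -1, 150, 0, -40, 0, 255],
    [-5, -1, 150, 0, -40, 0, 255],
    [-5, -1, 150, 0, -40, 0, 255]
  ]
}}

```text
clock: 8.0
eef_pos: [580.7, 300.8, 102.5]
tool_rot: [-3.141, 0.698, 0.008]
force: [-0.3, 0.8, -0.3]
width: 18.1
```

```bash
python3 look.py l5 1 "[642,302,28]" "[602,302,90]" "[462,302,90]"
```

```text
q [-0.59  1.24  0.58  0.93 -0.67  1.81 -1.64] tcp [580.7 300.8 102.5] f [-0.3  0.8 -0.3] w 18.1 t 8.0
side grasp [270.9 345.8]
side tip [275.5 348.6]
side [642,302,28] [232.5 354.6]
side [602,302,90] [252.  343.9]
side [462,302,90] [345.1 361.6]
top grasp [202.1 179.8]
top tip [202.7 182.7]
top [642,302,28] [208.1 158.3]
top [602,302,90] [202.4 168.9]
top [462,302,90] [200.2 222.7]
```

View pics/l5.png

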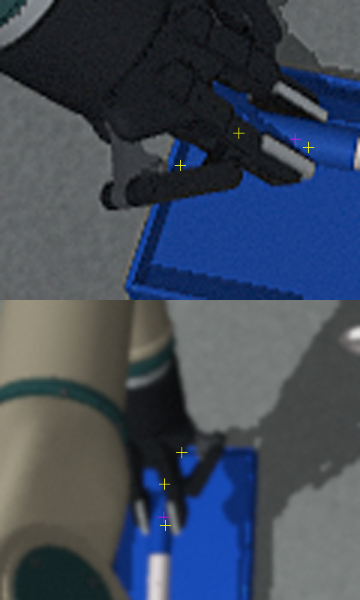

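Request:
{"name": "step_arm", "arguments": {
  "commands": [
    [20, -1, 28, 0, 4, 0, 255],
    [36, -1, 48, 0, 4, 0, 255],
    [40, -1, 53, 0, 4, 0, 255],
    [40, -1, 53, 0, 4, 0, 255]
  ]
}}

```text
clock: 8.5
eef_pos: [576.3, 303.5, 38.4]
tool_rot: [-3.141, 0.628, 0.009]
force: [-0.1, -0.1, -0.6]
width: 17.9
```

```bash
python3 look.py l6 1 "[520,302,28]"
```

```text
q [-0.63  1.28  0.58  1.02 -0.69  1.64 -1.6 ] tcp [576.3 303.5  38.4] f [-0.1 -0.1 -0.6] w 17.9 t 8.5
side grasp [275.9 363.9]
side tip [279.8 366.3]
side [520,302,28] [306.3 369. ]
top grasp [206.5 184.6]
top tip [207.  187.1]
top [520,302,28] [206.3 202.6]
```

View pics/l6.png

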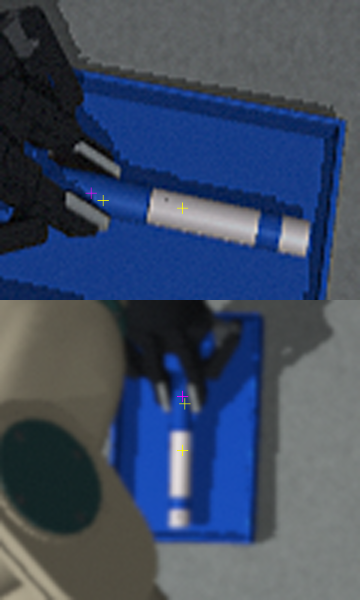

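Request:
{"name": "step_arm", "arguments": {
  "commands": [
    [2, 0, 3, 0, 0, 0, 255],
    [4, 0, 6, 0, 0, 0, 255],
    [4, 0, 6, 0, 0, 0, 255]
  ]
}}

```text
clock: 8.9
eef_pos: [576.6, 302.5, 30.1]
tool_rot: [-3.142, 0.629, 0.007]
force: [1.0, 0.5, 0.0]
width: 17.9
```

```bash
python3 look.py l7 1 "[520,302,28]"
```

```text
q [-0.62  1.29  0.58  1.02 -0.69  1.63 -1.6 ] tcp [576.6 302.5  30.1] f [1.  0.5 0. ] w 17.9 t 8.9
side grasp [276.2 365.1]
side tip [280.  367.5]
side [520,302,28] [306.3 369. ]
top grasp [207.5 184.9]
top tip [208.1 187.4]
top [520,302,28] [206.3 202.6]
```

View pics/l7.png

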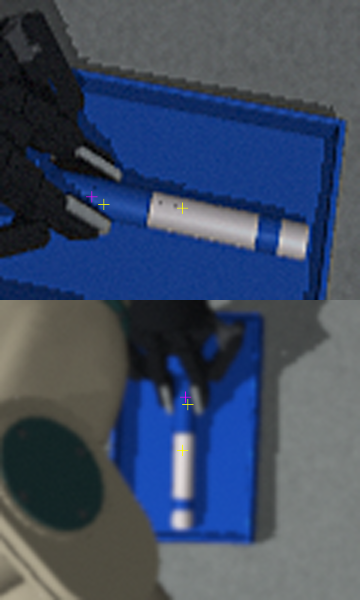

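Request:
{"name": "step_arm", "arguments": {
  "commands": [
    [1, 0, 2, 0, 0, 0, 255],
    [2, 0, 3, 0, 0, 0, 255],
    [2, 0, 3, 0, 0, 0, 255]
  ]
}}

```text
clock: 9.3
eef_pos: [576.4, 302.7, 27.1]
tool_rot: [-3.141, 0.629, 0.007]
force: [0.2, 0.7, 2.5]
width: 17.6
```

Request:
{"name": "step_arm", "arguments": {
  "commands": [
    [2, 0, 3, 0, 0, 0, 150],
    [2, 0, 3, 0, 0, 0, 130],
    [2, 0, 3, 0, 0, 0, 130],
    [0, 0, -30, 0, 0, 0, 130],
    [0, 0, -80, 0, 0, 0, 130],
    [0, 0, -130, 0, 0, 0, 130],
    [0, 0, -150, 0, 0, 0, 130]
  ]
}}

```text
clock: 10.0
eef_pos: [668.1, 302.5, 151.0]
tool_rot: [3.139, 0.618, 0.005]
force: [-6.4, -0.9, -1.2]
width: 41.9
```

```bash
python3 look.py l8 1 "[520,302,14]"
```

```text
q [-0.46  1.3   0.44  0.5  -0.58  1.98 -1.83] tcp [668.1 302.5 151. ] f [-6.4 -0.9 -1.2] w 41.9 t 10.0
side grasp [207.5 322.1]
side tip [212.5 325.3]
side [520,302,14] [306.4 372. ]
top grasp [198.6 142.4]
top tip [199.3 145.4]
top [520,302,14] [207.5 203.1]
```

View pics/l8.png

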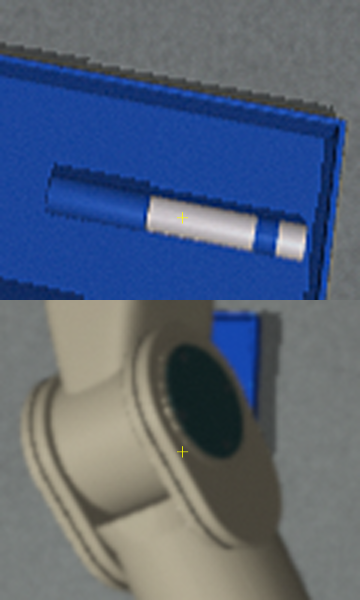

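Request:
{"name": "step_arm", "arguments": {
  "commands": [
    [-60, 0, -15, 0, 15, 0, 130],
    [-151, 100, -25, 0, 36, 0, 130],
    [-151, 100, -25, 0, 36, 0, 130],
    [-151, 100, -25, 0, 36, 0, 130],
    [-151, 100, -25, 0, 36, 0, 130],
    [-151, 100, -25, 0, 36, 0, 130],
    [-151, 100, -25, 0, 36, 0, 130]
  ]
}}

```text
clock: 10.8
eef_pos: [553.0, 200.8, 258.2]
tool_rot: [-3.14, 0.003, 0.004]
force: [0.2, 0.4, -0.0]
width: 41.8
```

Request:
{"name": "step_arm", "arguments": {
  "commands": [
    [0, 0, 0, 0, 0, -68, 130],
    [0, 0, 0, 0, 0, -68, 130],
    [0, 0, 0, 0, 0, -68, 130],
    [0, 0, 0, 0, 0, -68, 130],
    [0, 0, 0, 0, 0, -68, 130],
    [0, 0, 0, 0, 0, -68, 130],
    [0, 0, 0, 0, 0, -68, 130],
    [0, 0, 0, 0, 0, -68, 130]
  ]
}}

```text
clock: 11.6
eef_pos: [557.9, 203.1, 255.1]
tool_rot: [-3.138, 0.002, 1.2]
force: [-0.2, 0.2, 0.8]
width: 41.9
```

Request:
{"name": "step_arm", "arguments": {
  "commands": [
    [0, 0, 0, 0, 0, -68, 130],
    [0, 0, 0, 0, 0, -68, 130],
    [0, 0, 0, 0, 0, -68, 130],
    [0, 0, 0, 0, 0, -68, 130],
    [0, 0, 0, 0, 0, -68, 130],
    [0, 0, 0, 0, 0, -68, 130],
    [0, 0, 0, 0, 0, -68, 130],
    [0, 0, 0, 0, 0, -68, 130]
  ]
}}

```text
clock: 12.4
eef_pos: [557.8, 202.9, 255.0]
tool_rot: [-3.138, -0.003, 2.386]
force: [-0.4, 0.1, 0.6]
width: 42.0
```

```bash
python3 look.py l9 1.3 "[524,-56,120]" "[534.5,-3.5,152]"
```

```text
q [-0.38  0.55 -0.03  1.67  0.02  0.93  0.4 ] tcp [557.8 202.9 255. ] f [-0.4  0.1  0.6] w 42.0 t 12.4
side grasp [291.9 234. ]
side tip [292.2 238.4]
side [524,-56,120] [339.  172.6]
side [534.5,-3.5,152] [330.3 178.7]
top grasp [229.8 177.5]
top tip [230.5 178.2]
top [524,-56,120] [340.2 199.2]
top [534.5,-3.5,152] [319.5 193.4]
```

View pics/l9.png

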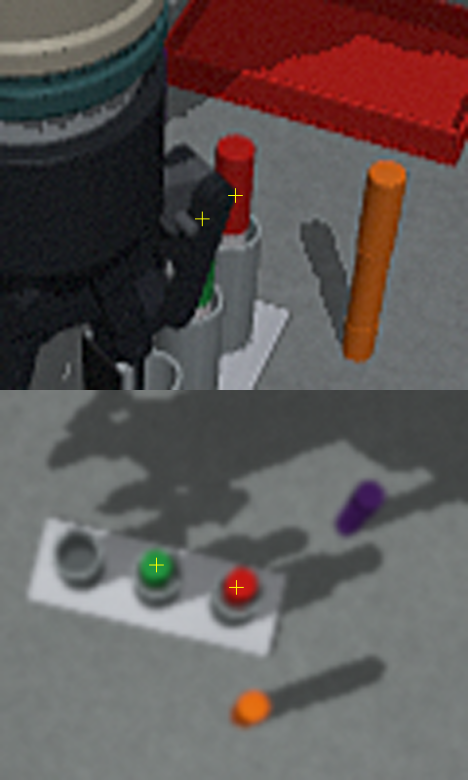

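Request:
{"name": "step_arm", "arguments": {
  "commands": [
    [-161, -207, 0, 0, 0, -31, 130],
    [-161, -207, 0, 0, 0, -31, 130],
    [-161, -207, 0, 0, 0, -31, 130],
    [-161, -207, 0, 0, 0, -31, 130],
    [-161, -207, 0, 0, 0, -31, 130],
    [-161, -207, 0, 0, 0, -31, 130],
    [-161, -207, 0, 0, 0, -31, 130],
    [-161, -207, 0, 0, 0, -31, 130]
  ]
}}

```text
clock: 13.3
eef_pos: [532.0, -56.6, 256.5]
tool_rot: [3.14, -0.001, 2.921]
force: [-0.7, 1.2, -0.7]
width: 42.3
```

Request:
{"name": "step_arm", "arguments": {
  "commands": [
    [0, 0, 0, 0, 50, 0, 130],
    [0, 0, 0, 0, 50, 0, 130],
    [0, 0, 0, 0, 50, 0, 130],
    [0, 0, 0, 0, 50, 0, 130],
    [0, 0, 0, 0, 50, 0, 130],
    [0, 0, 0, 0, 50, 0, 130],
    [0, 0, 0, 0, 50, 0, 130]
  ]
}}

```text
clock: 14.0
eef_pos: [532.0, -55.6, 251.5]
tool_rot: [3.141, -0.882, 2.925]
force: [0.1, -0.7, -1.4]
width: 41.8
```

Request:
{"name": "step_arm", "arguments": {
  "commands": [
    [-52, -2, 42, 0, 0, 0, 130],
    [-52, -2, 42, 0, 0, 0, 130],
    [-52, -2, 42, 0, 0, 0, 130]
  ]
}}

```text
clock: 14.3
eef_pos: [531.2, -59.2, 189.1]
tool_rot: [-3.141, -0.876, 2.923]
force: [-0.5, -0.5, 0.7]
width: 41.7
```

```bash
python3 look.py l10 1.3 "[524,-56,152]"
```

```text
q [ 0.18  1.03 -0.16  1.18 -0.    1.81  1.39] tcp [531.2 -59.2 189.1] f [-0.5 -0.5  0.7] w 41.7 t 14.3
side grasp [341.7 149. ]
side tip [345.3 152.6]
side [524,-56,152] [339.8 160.8]
top grasp [341.9 197.3]
top tip [341.  200.7]
top [524,-56,152] [340.8 197.9]
```

View pics/l10.png

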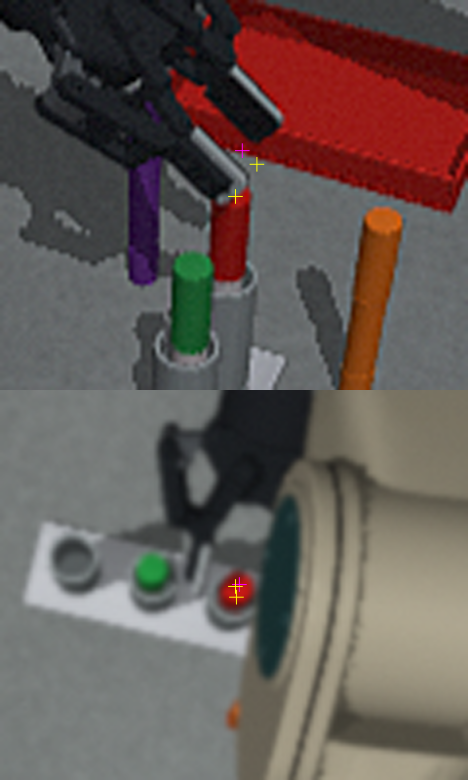

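Request:
{"name": "step_arm", "arguments": {
  "commands": [
    [-20, 2, 16, 0, 0, 0, 130],
    [-40, 2, 32, 0, 0, 0, 130],
    [-40, 2, 32, 0, 0, 0, 130],
    [-40, 2, 32, 0, 0, 0, 255],
    [-40, 2, 32, 0, 0, 0, 255],
    [-40, 2, 32, 0, 0, 0, 255],
    [-40, 2, 32, 0, 0, 0, 255]
  ]
}}

```text
clock: 15.1
eef_pos: [534.5, -59.0, 141.4]
tool_rot: [3.141, -0.872, 2.922]
force: [1.4, -1.1, 8.0]
width: 17.7
```

Request:
{"name": "step_arm", "arguments": {
  "commands": [
    [15, 0, -13, 0, 0, 0, 255],
    [46, 0, -38, 0, 0, 0, 255],
    [84, 0, -71, 0, 0, 0, 255],
    [84, 0, -71, 0, 0, 0, 255],
    [84, 0, -71, 0, 0, 0, 255]
  ]
}}

```text
clock: 15.6
eef_pos: [535.3, -59.1, 251.3]
tool_rot: [3.141, -0.867, 2.922]
force: [0.0, -0.3, -0.6]
width: 17.9
```

```bash
python3 look.py l11 1.3 "[524,-56,210]"
```

```text
q [ 0.18  0.96 -0.17  1.14 -0.01  1.9   1.38] tcp [535.3 -59.1 251.3] f [ 0.  -0.3 -0.6] w 17.9 t 15.6
side grasp [341.4 122.2]
side tip [345.1 126.2]
side [524,-56,210] [341.5 137.5]
top grasp [343.2 192.5]
top tip [342.3 196.1]
top [524,-56,210] [342.  195.2]
```

View pics/l11.png

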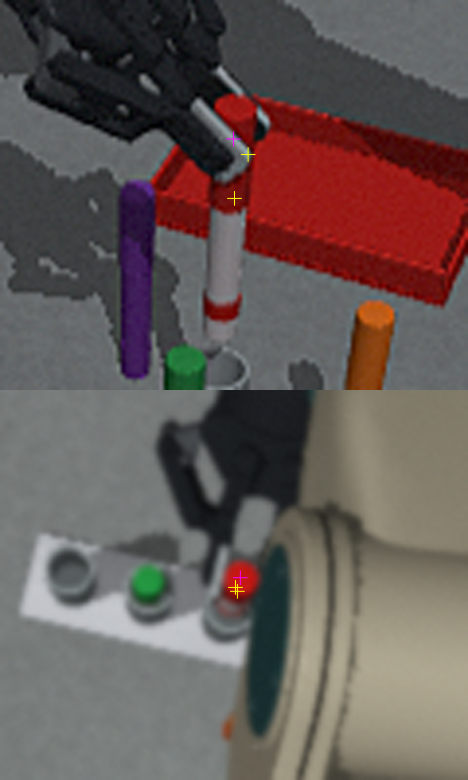

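Request:
{"name": "step_arm", "arguments": {
  "commands": [
    [12, 0, -10, 0, -50, 0, 255],
    [12, 0, -10, 0, -50, 0, 255],
    [12, 0, -10, 0, -50, 0, 255],
    [12, 0, -10, 0, -50, 0, 255],
    [12, 0, -10, 0, -50, 0, 255],
    [12, 0, -10, 0, -50, 0, 255],
    [12, 0, -10, 0, -50, 0, 255]
  ]
}}

```text
clock: 16.4
eef_pos: [529.8, -58.3, 264.3]
tool_rot: [-3.14, -0.004, 2.923]
force: [-0.3, 0.3, -0.9]
width: 18.0
```

Request:
{"name": "step_arm", "arguments": {
  "commands": [
    [-57, -266, 0, 0, 0, 68, 255],
    [-57, -266, 0, 0, 0, 68, 255],
    [-57, -266, 0, 0, 0, 68, 255],
    [-57, -266, 0, 0, 0, 68, 255],
    [-57, -266, 0, 0, 0, 68, 255],
    [-57, -266, 0, 0, 0, 68, 255],
    [-57, -266, 0, 0, 0, 68, 255],
    [-57, -266, 0, 0, 0, 68, 255]
  ]
}}

```text
clock: 17.2
eef_pos: [531.9, -332.5, 262.8]
tool_rot: [-3.138, -0.003, 1.727]
force: [-0.1, 0.8, 0.5]
width: 17.8
```

Request:
{"name": "step_arm", "arguments": {
  "commands": [
    [0, 0, 0, 0, 0, 68, 255],
    [0, 0, 0, 0, 0, 68, 255],
    [0, 0, 0, 0, 0, 68, 255],
    [0, 0, 0, 0, 0, 68, 255],
    [0, 0, 0, 0, 0, 68, 255],
    [0, 0, 0, 0, 0, 68, 255],
    [0, 0, 0, 0, 0, 68, 255],
    [0, 0, 0, 0, 0, 68, 255]
  ]
}}

```text
clock: 18.0
eef_pos: [532.7, -330.8, 263.1]
tool_rot: [-3.138, 0.002, 0.543]
force: [0.2, -0.6, -0.9]
width: 17.9
```

Request:
{"name": "step_arm", "arguments": {
  "commands": [
    [0, 0, 0, 0, 0, 44, 255],
    [0, 0, 0, 0, 0, 44, 255],
    [0, 0, 0, 0, 0, 44, 255],
    [0, 0, 0, 0, 0, 44, 255],
    [0, 0, 0, 0, 0, 44, 255],
    [0, 0, 0, 0, 0, 44, 255]
  ]
}}

```text
clock: 18.6
eef_pos: [532.8, -330.6, 263.0]
tool_rot: [-3.141, 0.004, -0.219]
force: [-0.8, 0.0, 0.7]
width: 18.2
```

```bash
python3 look.py l12 1
```

```text
q [ 0.1   0.69  0.72  1.58 -0.5   1.07 -0.84] tcp [ 532.8 -330.6  263. ] f [-0.8  0.   0.7] w 18.2 t 18.6
side grasp [355.6  46.1]
side tip [355.3  50.3]
top grasp [464.2 190.8]
top tip [462.9 191.4]
```

View pics/l12.png

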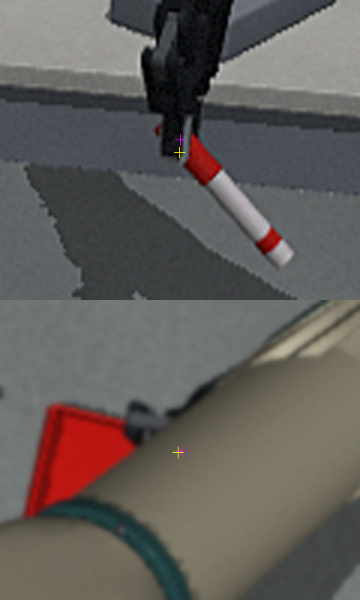

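Request:
{"name": "step_arm", "arguments": {
  "commands": [
    [-5, 0, 50, 0, -20, 0, 255],
    [-5, 0, 90, 0, -40, 0, 255],
    [-5, 0, 160, 0, -40, 0, 255],
    [-5, 0, 160, 0, -40, 0, 255],
    [-5, 0, 160, 0, -40, 0, 255],
    [-5, 0, 160, 0, -40, 0, 255],
    [-5, 0, 160, 0, -40, 0, 255],
    [-5, 0, 160, 0, -40, 0, 255]
  ]
}}

```text
clock: 19.5
eef_pos: [527.1, -330.7, 106.5]
tool_rot: [3.141, 0.695, -0.221]
force: [-0.0, -0.1, -0.1]
width: 17.7
```

```bash
python3 look.py l13 1.2 "[486,-320,28]"
```

```text
q [ 0.19  1.23  0.69  1.05 -0.35  1.67 -1.02] tcp [ 527.1 -330.7  106.5] f [-0.  -0.1 -0.1] w 17.7 t 19.5
side grasp [355.7 105.5]
side tip [357.8 108.6]
side [486,-320,28] [365.8 131.2]
top grasp [446.2 203.2]
top tip [444.9 205.9]
top [486,-320,28] [436.5 218.1]
```

View pics/l13.png

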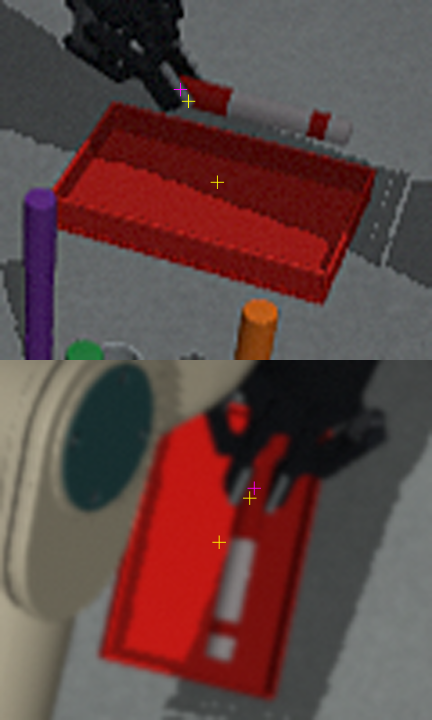

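Request:
{"name": "step_arm", "arguments": {
  "commands": [
    [20, 0, 28, 0, 4, 0, 255],
    [36, 0, 48, 0, 4, 0, 255],
    [42, 0, 53, 0, 4, 0, 255],
    [42, 0, 53, 0, 4, 0, 255]
  ]
}}

```text
clock: 20.0
eef_pos: [525.4, -329.1, 37.3]
tool_rot: [-3.141, 0.628, -0.219]
force: [0.6, 0.2, -0.2]
width: 18.1
```

```bash
python3 look.py l14 1.2 "[486,-320,28]"
```

```text
q [ 0.18  1.27  0.66  1.13 -0.39  1.5  -1.01] tcp [ 525.4 -329.1   37.3] f [ 0.6  0.2 -0.2] w 18.1 t 20.0
side grasp [353.8 128.2]
side tip [355.7 131.2]
side [486,-320,28] [365.8 131.2]
top grasp [439.  206.1]
top tip [437.9 208.5]
top [486,-320,28] [436.5 218.1]
```

View pics/l14.png

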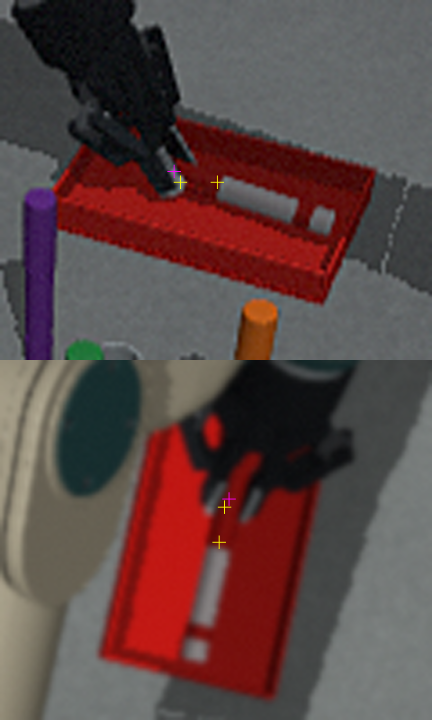

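Request:
{"name": "step_arm", "arguments": {
  "commands": [
    [2, 0, 3, 0, 0, 0, 255],
    [4, 0, 6, 0, 0, 0, 255],
    [4, 0, 6, 0, 0, 0, 255]
  ]
}}

```text
clock: 20.4
eef_pos: [525.0, -329.5, 29.9]
tool_rot: [3.142, 0.628, -0.22]
force: [-0.4, -0.6, 1.1]
width: 17.9
```

Request:
{"name": "step_arm", "arguments": {
  "commands": [
    [1, 0, 2, 0, 0, 0, 255],
    [1, 0, 2, 0, 0, 0, 255]
  ]
}}

```text
clock: 20.6
eef_pos: [524.7, -329.5, 28.0]
tool_rot: [3.141, 0.628, -0.22]
force: [1.5, -0.2, 3.4]
width: 18.2
```

Contact (3.4 N). Releasing and backing off along the tool axis.

Request:
{"name": "step_arm", "arguments": {
  "commands": [
    [0, 0, 0, 0, 0, 0, 150],
    [0, 0, 0, 0, 0, 0, 130],
    [0, 0, 0, 0, 0, 0, 130],
    [0, 0, -30, 0, 0, 0, 130],
    [0, 0, -80, 0, 0, 0, 130],
    [0, 0, -120, 0, 0, 0, 130],
    [0, 0, -120, 0, 0, 0, 130]
  ]
}}

```text
clock: 21.3
eef_pos: [597.4, -346.6, 129.4]
tool_rot: [3.137, 0.619, -0.218]
force: [-0.5, 0.5, 0.3]
width: 42.0
```

Request:
{"name": "step_arm", "arguments": {
  "commands": [
    [-60, 0, -90, 0, 20, 0, 130],
    [-60, 0, -90, 0, 20, 0, 130],
    [-60, 0, -90, 0, 20, 0, 130],
    [-60, 0, -90, 0, 20, 0, 130]
  ]
}}

```text
clock: 21.7
eef_pos: [596.8, -346.9, 236.5]
tool_rot: [3.14, 0.274, -0.223]
force: [0.6, -0.1, 0.0]
width: 42.1
```

Run:
```python
from h import *
a=ctrl.get_image("side");b=ctrl.get_image("top")
cv2.imwrite("pics/e1.png",cv2.cvtColor(a,4)); cv2.imwrite("pics/e2.png",cv2.cvtColor(b,4))
s=ctrl.read_state();print(s["clock"],s["eef_pos"],s["force"],s["width"])
```

```text
21.8 [ 597.34457824 -344.97808925  232.29631141] [-0.24897406 -0.62575935 -0.58021223] 41.81824186098598
```

View pics/e1.png

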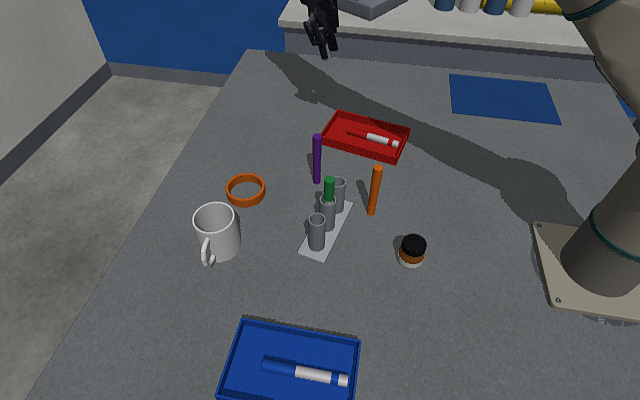

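View pics/e2.png

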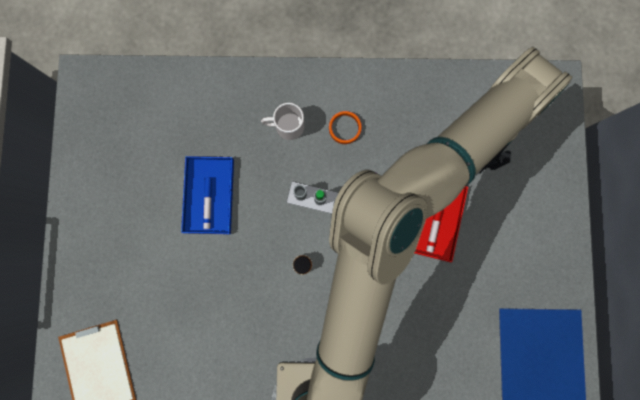

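The side view shows both markers flat in their trays: blue around (305,372), red around (375,137). Green (329,188), the stand, mug, tape, jar and both look-alikes are where they were, and the gripper is clear of everything.

```bash
python3 -c "
from cell import ctrl
print(ctrl.finish_job())"
```

```text
the job is handed in; nothing more can be done
None
```

Both markers are lying flat in their own trays, and I handed the job in at about 22 s of the 64 s allowed. I pulled the blue marker first, then the red. Each was lowered until its tray pushed back lightly (2.5 N for blue, 3.4 N for red) and then released.

**Last pictures:**
- **Markers:** the side view shows both markers flat on their tray floors. The top view agrees, but the arm hides part of the red tray there.
- **Left alone:** the green marker is still in its tube. The stand, mug, tape roll, jar and both look-alikes appear unmoved by eye; I did not measure them again.

**Other readings:**
- **Grip opening:** it read about 18 mm on the 20 mm caps. Neither marker appeared to slip.
- **Closing force:** the wrist read 6.7 N (blue) and 8.0 N (red) as the fingers closed, probably from the fingertips touching the tube rims.
- **Joint 6 range:** it read 1.98, its upper limit, at the end of the back-off from the blue tray. I did not check whether it passed the limit, and moved it away in the next step.

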